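# Unclip the battery box cover

## Task

Take the white cover off the grey battery box and lay it flat, right way up, on the blue mat. Gently pinch the orange snap tab in towards the black rib, and with the tab held in raise that end a little, draw the cover out from under the hood at the other end, and set it down softly; do not crush the thin tab, do not wrench the cover against the box, and leave the can, tub and tape measure where they are.

Things in the scene. Friction and masses are not known exactly. Their poses are not given: they have to be found in the camera images.
- battery_box: Grey battery box fixed to the bench, 156 long (x) x 100 wide (y) mm, side walls 45 high. Origin: middle of its underside. +x end: latch end; -x end: hood end. The white cover's plate lies on the side walls (z = 45 to 50), its rear 9 mm tucked under the hood; about 2 mm play to every side.
- box_hood (a point): Middle of the lower front edge of the box's fixed hood (box x = -61, z = 52). The hood runs from here to x = -78 across the full width, 6 thick; the back stop is at x = -72. The tucked cover has 2 mm free height below it, so the hood end cannot rise: draw the cover along the box's +x by over 9 mm and it is out and lifts freely.
- box_lip (a point): Middle of the top inner edge of the box's latch lip (box x = +67, z = 45). The lip runs outward from here to the end wall's outer face at x = 78, and is 4 thick. The tab's hook sits below it. Cover and box may be pressed or wrenched against each other with at most 25 N.
- cover_middle (a point): Cover's own zero: middle of the underside of the white plate (loose, 0.12 to 0.2 kg; plate 5 thick, 100 wide, x = -70 to +66); axes match the box's, and it lies 45 above the box's origin when fitted. Two side skirts reach 16 below, x = -45 to +45; the cover stands level on them. Stubs 5 deep at x = 60 to 65 stand behind the lip: no drawing out before the tab end is raised.
- cover_rear_edge (a point): Rear lower edge of the cover plate (cover x = -70, z = 0), under the hood when fitted. Tilt the cover about this edge to raise the tab end: 11 mm or more at the tab, 0.08 to 0.15 rad (at 0.2 the plate jams in the hood).
- cover_grip (a point): Where to pinch: cover x = +43.5, y = 0, 18 above the plate's underside (13 above its top); midway between the rib's hood-side face and the tab's outer face when the tab is fully in. Pinch along the cover's x: the faces are 34 mm apart at rest, 25 with the tab in; only the tab's finger travels the 9 mm. The cover's weight lies about 40 mm towards the hood.
- cover_rib (a point): Middle of the hood-side face of the black rib fixed upright on the cover (cover x = +31, z = 18). Rib 5 thick (x), 36 wide (y), top 32 above the plate's underside, 27 above its top.
- tab_face (a point): Middle of the outer face of the orange snap tab (cover x = +65 at rest, z = 18); moves with the tab. Tab 5 thick (x), 24 wide (y), top 32 above the plate's underside. Beyond it the box's end wall is level with the plate's underside.
- tab (a joint): Travel of the orange snap tab, 0 at rest to 0.009 m pressed fully in (towards the rib, the cover's -x). Its outward hook, 5 high, reaches 5 mm under the box's lip, 1.5 mm below it. Spring: 3 N at first, 7 N where the hook is just free (0.005 m), 10 N at the stop. Over 45 N of finger force breaks it.
- cover_tab_end (a point): Point of the cover at its underside's level, at the tab's outer face at rest (cover x = +65, y = 0, z = 0); 45 above the box's underside when fitted.
- blue_mat: Blue cloth-covered mat fixed on the bench, 210 (x) x 170 (y) x 3 mm. Origin: middle of its underside. The cover lies flat on it on its skirts, the plate's underside then 19 above the bench. Slamming it down (over 50 N) or dropping it from above about 1 cm is not allowed.
- spray_can_mid (a point): Green spray can, upright, diameter 60, 150 high; point at its middle. Bystander.
- rivet_tub_mid (a point): Black tub with yellow lid, diameter 84, 80 high; point at its middle. Bystander.
- tape_measure_mid (a point): Black and yellow tape measure, 62 x 34 x 56 high mm; point at its middle. Bystander.
Not all that is in view belongs to the job. There is more than one size of the part that bears cover_middle; the job needs the smaller. Several things have the shape of the battery_box; the one meant has the colours described above.

How it is judged:
By the outcome, as a careful person would: the job done as asked, in the order asked, and still so for the second after the job is handed in, with the robot touching nothing.
It also fails if it takes over 58 s, if anything falls off the work surface, if the arm or the gripper's body presses on something with over 40 N, if the wrist force passes 120 N, or if a joint passes its speed limit or range.

## Robot

A 6-joint arm with a two-finger parallel gripper is mounted at the origin on the work surface. World frame = base frame: x ahead of the robot, y to its left, z up, the work surface at z = 0. Lengths are in mm, angles in degrees, forces in N, time in s.
With the tool pointing down it reaches from about 300 to 850 mm from the base axis. Payload 4.2 kg.
Tool frame: the origin (TCP) lies between the finger pads; the fingertips stand 19 mm ahead of it and the grasp point (between the pads) is the TCP; z points along the fingers, x is the direction in which the jaws open and shut, and the axes are right-handed (so a half turn about z gives the same grasp; the last joint's range is limited). The gripper opens to 91 mm and grips with 3 to 60 N. Pads are 32 mm wide; open, the fingers measure 118 mm over their backs; the gripper's body (76 mm by 178 mm) begins 60 mm behind the grasp point.
Start: joints at [-78.438, 18.312, 89.639, -0, 72.044, -1.146], TCP at [126.493, -560.928, 232.976] pointing down, gripper open.
Joint ranges: [-177.97, 177.97], [-48.28, 115.42], [12.27, 149.76], [-77.06, 257.06], [2.81, 150.46], [-146.56, 146.56]. Speed limits (degrees/s): [147.25, 147.25, 180, 180, 180, 180].

## Interface

Orientations are given as [roll, pitch, yaw] about the fixed x, y, z axes, in that order (R = Rz(yaw) Ry(pitch) Rx(roll)).
In Python, from workcell import sensors, grab_frame, env gives the robot as it stands.
- The arm moves only by the tool servo_tool, never from a script. Its argument "motion" is one flat list of numbers, 7 for each row, row after row: the shift along the world's x, y, z in mm, then the turn, a rotation vector about the world's x, y, z in rad, then the opening in per cent of the stroke, from 0 (shut) to 100 (fully open). In form: [x, y, z, rx, ry, rz, grip, x, y, z, rx, ry, rz, grip, ...]. A call has 1 to 10 rows; each row shifts and turns the commanded pose from where the row before left it; what a row does not reach is not made up. A row lasts 1/12 s, in which the tool goes at most 41.7 mm and 7.16 degrees, less where a joint would pass 70% of its speed; a pose out of reach is approached as far as the arm can. A call with a gripper value outside its range is refused whole. The fingers move at their own pace and stop on an object; "newtons" is the grip in N (left out, the last holds). Time passes only in rows, so rows that do not move let the fingers close. It gives the time, the measured TCP pose, the force and the opening at its end, in the units of the state.
- sensors.state(): the state, without advancing time (a new reading comes with each control period).
- grab_frame(name): name is "scene" or "side" or "wrist"; returns a dict with "image" (480x640x3 uint8, red, green, blue), "depth" (480x640 float32, mm along the optical axis (not along the pixel's ray), 0 where there is no reading), "fx", "fy", "cx", "cy" (pixels), "extrinsics" (4x4, takes a point from camera to world coordinates); the wrist camera has in their place "T_tool_cam" (4x4, takes a point from camera to tool coordinates, whose origin is the TCP and whose axes are the tool frame's). Camera axes: x right, y up, looking along -z (the intrinsics and any distortion apply to the point x, -y, -z); pixel columns grow to the right and rows downward; lengths in mm; the calibration is good to about 2 mm. A picture is of the moment at which its call begins: read the wrist's pose just before it.
- env.job_done(): hands the job in, once; it reports no verdict.
The state is a dict: "time_s": time; "qpos": joint angles; "qvel": joint speeds; "effort": joint torques, N m; "ee_pos": TCP position; "ee_rot": TCP orientation; "force": force on the tool from outside, world axes, zero at the start; "torque": the same for the moment, N m; "gripper_width": finger opening in mm.
Only numpy, scipy, OpenCV 4.12 (cv2) and the standard library are available. Lean on these libraries where they do the work, as an engineer would, in place of code of your own. Each camera call takes 0.05 s, during which the arm holds its last target.

## Working session

There is one attempt and no reset: what is moved stays moved. The work goes in short steps, Python scripts to look and compute and a tool call to move; the robot and the scene stay as the last step left them, time stands still between calls to the robot, and variables do not carry over. Pictures are saved under pics/ and viewed, and the job is handed in when it is done.

Besides the shell and the picture viewer there is one more tool, called after "Call:" by a JSON object that holds its "api" and its "payload". servo_tool: Moves the arm, as the interface text tells. Its arguments: {"type":"object","properties":{"motion":{"type":"array"},"newtons":{"type":"number"}},"required":["motion"]}

```bash
ls; mkdir -p pics; python3 - <<'E'
from workcell import sensors, grab_frame, env
import cv2,numpy as np
print(sensors.state())
for n in("scene","side","wrist"):
    f=grab_frame(n); cv2.imwrite(f"pics/{n}0.png",f["image"][:,:,::-1]); np.savez(f"{n}0.npz",**f)
    print(n,f["fx"],f["fy"],f["cx"],f["cy"],[k for k in f],(f["extrinsics"] if "extrinsics" in f else f["T_tool_cam"]).round(3).tolist())
E
```

```text
pics
{'time_s': 0.0, 'qpos': array([-7.84367966e+01,  1.83525834e+01,  8.97077816e+01,  9.03874957e-06,
        7.20423940e+01, -1.14720397e+00]), 'qvel': array([-0.0474245 , -0.04070248, -0.06651641, -0.02554755,  0.03653177,
       -0.09365998]), 'effort': array([ 1.98954076e-03, -4.12455368e+01, -2.31971759e+01,  7.28971045e-02,
        4.56223113e-02, -1.51943536e-04]), 'ee_pos': array([ 126.40652526, -560.44719742,  232.10147591]), 'ee_rot': array([-1.79997934e+02,  1.02738273e-01, -7.72895936e+01]), 'force': array([ 0.36144998, -0.07509646,  0.29600425]), 'torque': array([-0.01826313, -0.02662398, -0.0311984 ]), 'gripper_width': 90.86475799089546}
scene 568.9533714963029 568.9533714963029 321.4965317482606 240.37447887606044 ['image', 'depth', 'fx', 'fy', 'cx', 'cy', 'extrinsics'] [[-0.665, -0.613, 0.425, 1074.702], [0.746, -0.56, 0.36, 483.109], [0.017, 0.557, 0.83, 1195.946], [0.0, 0.0, 0.0, 1.0]]
side 549.2683626677617 549.2683626677617 322.6870526685467 237.43926468687278 ['image', 'depth', 'fx', 'fy', 'cx', 'cy', 'extrinsics'] [[-0.734, 0.515, -0.443, -14.934], [-0.68, -0.554, 0.48, 547.079], [0.002, 0.654, 0.757, 955.039], [0.0, 0.0, 0.0, 1.0]]
wrist 391.3915613166726 391.3915613166726 315.7178436858323 235.73808846528803 ['image', 'depth', 'fx', 'fy', 'cx', 'cy', 'T_tool_cam'] [[1.0, -0.0, -0.0, 0.324], [-0.0, -0.962, -0.275, -76.98], [-0.0, 0.275, -0.962, -152.131], [0.0, 0.0, 0.0, 1.0]]
```

View pics/scene0.png

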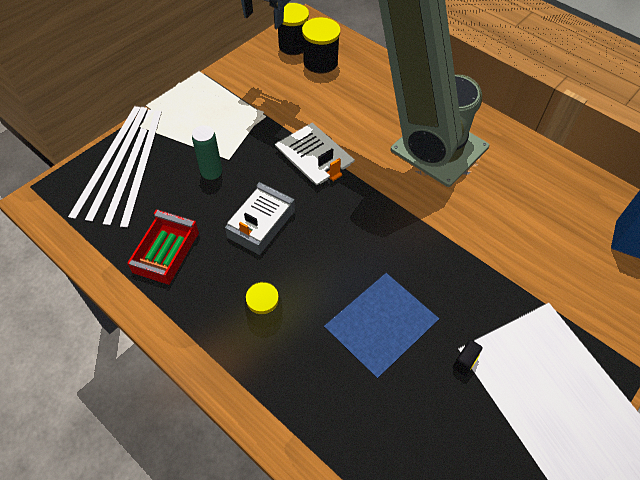

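View pics/side0.png

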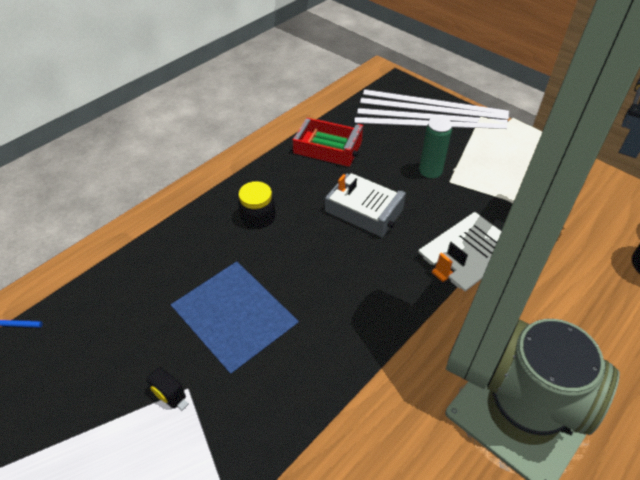

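View pics/wrist0.png

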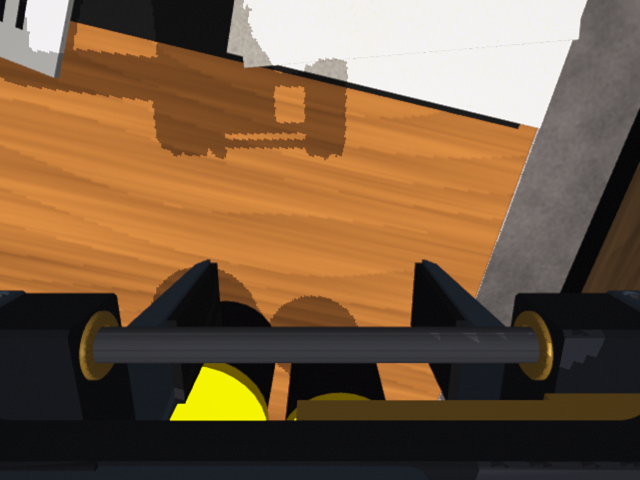

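Candidates: a grey box with a fitted white cover at scene (260,218), a larger loose white cover at (315,155), and a red box at (165,245). The grey box with its smaller fitted cover fits the description. I'll confirm it in an enlarged crop and measure.

```bash
cat > h.py <<'E'
import numpy as np,cv2
def cloud(f,T=None):
    T=f["extrinsics"] if T is None else T
    v,u=np.mgrid[0:480,0:640]; d=f["depth"].astype(float)
    P=np.stack([(u-f["cx"])/f["fx"]*d,-(v-f["cy"])/f["fy"]*d,-d],-1)
    return P@T[:3,:3].T+T[:3,3]
def masks(im):
    h=cv2.cvtColor(im,cv2.COLOR_RGB2HSV).astype(int);H,S,V=h[...,0],h[...,1],h[...,2]
    return dict(orange=(H>5)&(H<17)&(S>180)&(V>90),blue=(H>100)&(H<125)&(S>100)&(V>60),white=(S<25)&(V>190),grey=(S<50)&(V>80)&(V<=190),yellow=(H>25)&(H<35)&(S>150)&(V>120),green=(H>60)&(H<90)&(S>80))
E
python3 - <<'E'
import numpy as np,cv2
from h import *
for n,(x0,y0,x1,y1) in dict(scene=(215,170,310,265),side=(315,165,415,240)).items():
    f=dict(np.load(n+"0.npz")); im=f["image"]; P=cloud(f); m=masks(im)
    cv2.imwrite(f"pics/crop_{n}.png",cv2.resize(im[y0:y1,x0:x1,::-1],None,fx=6,fy=6,interpolation=cv2.INTER_CUBIC))
    w=np.zeros((480,640),bool); w[y0:y1,x0:x1]=1
    g=w&(m["white"])&(P[...,2]>40)&(P[...,2]<60); r=cv2.minAreaRect(P[g][:,:2].astype(np.float32)); print(n,"plate",r,cv2.boxPoints(r).round(1).tolist(),np.median(P[g][:,2]))
    g=w&(P[...,2]>30)&(P[...,2]<62);r=cv2.minAreaRect(P[g][:,:2].astype(np.float32)); print(n,"box",r)
    g=w&m["orange"]; print("orange",g.sum(),P[g].mean(0),P[g].max(0),P[g].min(0))
    b=m["blue"]&(abs(P[...,2]-3)<8)&(P[...,0]<900); b=cv2.morphologyEx(b.astype(np.uint8),cv2.MORPH_OPEN,np.ones((5,5)))>0;r=cv2.minAreaRect(P[b][:,:2].astype(np.float32)); print("mat",r,np.median(P[b][:,2]))
    for nm,c in dict(scene=dict(can=(205,135),tub=(262,298),tape=(470,355)),side=dict(can=(440,125),tub=(256,195),tape=(165,385)))[n].items(): print(nm,P[c[1],c[0]].round())
E
```

```text
scene plate ((531.1461181640625, -184.6580810546875), (154.7154998779297, 101.84687805175781), 11.537995338439941) [[445.20001220703125, -150.1999969482422], [465.5, -250.0], [617.0999755859375, -219.10000610351562], [596.7999877929688, -119.30000305175781]] 50.06972917695191
scene box ((510.9675598144531, -207.66839599609375), (249.5868682861328, 248.94100952148438), 41.67815017700195)
orange 77 [ 600.20592559 -161.86476518   74.63560493] [1074.70236986  483.10949982 1195.94601112] [ 577.81429236 -186.17101144   34.23466694]
mat ((537.685791015625, 218.83522033691406), (172.05191040039062, 214.70925903320312), 85.19263458251953) 3.6654143267902555
can [ 501. -395.  155.]
tub [707.   5.  82.]
tape [497. 420.  57.]
side plate ((535.7090454101562, -186.9237823486328), (134.09483337402344, 105.44898223876953), 9.776252746582031) [[460.70001220703125, -146.3000030517578], [478.6000061035156, -250.3000030517578], [610.7000122070312, -227.5], [592.7999877929688, -123.5999984741211]] 50.45981520925386
side box ((526.447265625, -187.254638671875), (168.8064727783203, 113.98442840576172), 10.983601570129395)
orange 81 [ 589.22923229 -171.76410213   66.6956472 ] [652.90488313 547.07927711 955.03852365] [ -14.93396957 -254.28111001   -1.08296819]
mat ((540.5193481445312, 214.98455810546875), (174.34852600097656, 218.0795135498047), 85.10157775878906) 3.221963465795284
can [ 494. -411.  148.]
tub [694.   1.  80.]
tape [482. 416.  57.]
```

View pics/crop_scene.png

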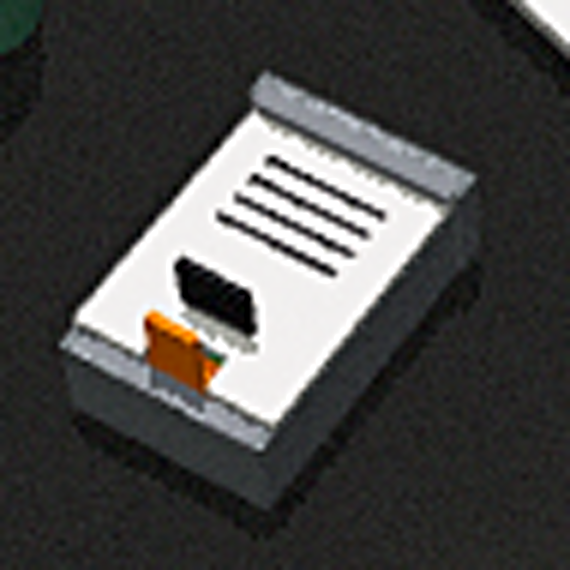

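View pics/crop_side.png

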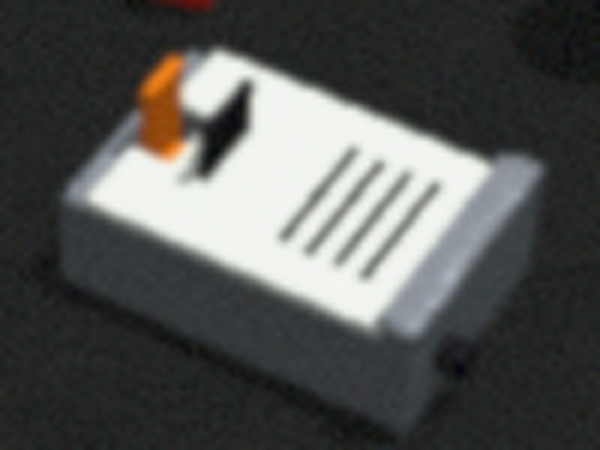

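Crops confirm it: the white cover sits in the grey box, with the orange tab end at the lower left (scene ≈ (244,228)) and the hood at the upper right. Box yaw is about 10.5° and its centre is near (527,-187). Next I'll take a closer wrist view.

Call:
{"api": "servo_tool", "payload": {"motion": [30.7,25.1,0,0,0,0.118,100,30.7,25.1,0,0,0,0.118,100,30.7,25.1,0,0,0,0.118,100,30.7,25.1,0,0,0,0.118,100,30.7,25.1,0,0,0,0.118,100,30.7,25.1,0,0,0,0.118,100,30.7,25.1,0,0,0,0.118,100,30.7,25.1,0,0,0,0.118,100,30.7,25.1,0,0,0,0.118,100,30.7,25.1,0,0,0,0.118,100]}}

```text
time_s: 0.98
ee_pos: [434.6, -308.3, 232.9]
ee_rot: [-180.0, 0.0, -9.3]
force: [0.8, -1.0, -0.2]
gripper_width: 91.1
```

Call:
{"api": "servo_tool", "payload": {"motion": [30.7,25.1,0,0,0,0.118,100,30.7,25.1,0,0,0,0.118,100,30.7,25.1,0,0,0,0.118,100,0,0,0,0,0,0,100,0,0,0,0,0,0,100,0,0,0,0,0,0,100]}}

```text
time_s: 1.48
ee_pos: [525.1, -234.6, 232.5]
ee_rot: [-180.0, 0.1, 10.6]
force: [0.2, -0.3, 0.5]
gripper_width: 91.3
```

```bash
cat >> h.py <<'E'
from scipy.spatial.transform import Rotation as Ro
def toolT(s):
    T=np.eye(4);T[:3,:3]=Ro.from_euler("xyz",s["ee_rot"],degrees=True).as_matrix();T[:3,3]=s["ee_pos"];return T
def wrist(name):
    from workcell import sensors,grab_frame
    s=sensors.state();f=grab_frame("wrist");T=toolT(s)@f["T_tool_cam"]
    cv2.imwrite(f"pics/{name}.png",f["image"][:,:,::-1]); return f,T,s
E
python3 - <<'E'
from h import *
f,T,s=wrist("w1"); print(s["time_s"],s["ee_pos"],s["ee_rot"],s["force"])
np.savez("w1.npz",T=T,**f)
P=cloud(f,T);m=masks(f["image"])
for n in("white","orange"):
    g=m[n]&(P[...,2]>42)&(P[...,2]<100); g=cv2.morphologyEx(g.astype(np.uint8),cv2.MORPH_OPEN,np.ones((3,3)))>0
    r=cv2.minAreaRect(P[g][:,:2].astype(np.float32)); print(n,g.sum(),r,cv2.boxPoints(r).round(1).tolist(),np.percentile(P[g],[1,50,99],axis=0).round(1).tolist())
E
```

```text
1.4833 [ 525.05748895 -234.61242642  232.49681876] [-1.79983137e+02  8.05499785e-02  1.05875932e+01] [ 0.20549848 -0.25040111  0.47535037]
white 7186 ((527.6180419921875, -187.65380859375), (143.72511291503906, 99.65132141113281), 10.800054550170898) [[447.70001220703125, -152.1999969482422], [466.3999938964844, -250.10000610351562], [607.5, -223.10000610351562], [588.9000244140625, -125.19999694824219]] [[466.5, -242.5, 48.6], [502.1, -208.6, 50.3], [601.5, -136.5, 52.1]]
orange 299 ((437.164794921875, -156.49017333984375), (22.905256271362305, 325.1546630859375), 83.14677429199219) [[274.3999938964844, -148.5], [597.2000122070312, -187.3000030517578], [599.9000244140625, -164.5], [277.1000061035156, -125.69999694824219]] [[277.6, -186.5, 43.2], [591.7, -171.0, 76.8], [597.1, -147.1, 78.6]]
```

View pics/w1.png

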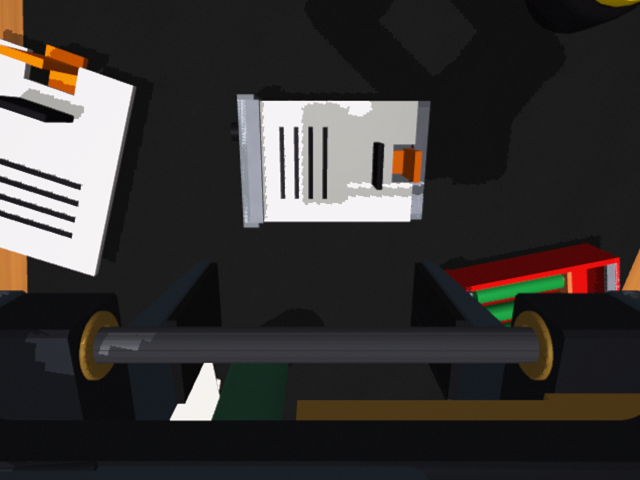

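The wrist view shows the cover square to the tool, with the rib at (378,165), the tab at (407,165) and the hood at x≈250. Next I'll measure the rib and tab tops.

```bash
python3 - <<'E'
from h import *
f=dict(np.load("w1.npz"));T=f["T"];P=cloud(f,T)
yaw=np.radians(10.8);c=np.array([527,-187.])
R=np.array([[np.cos(yaw),np.sin(yaw)],[-np.sin(yaw),np.cos(yaw)]])
L=P.copy();L[...,:2]=(P[...,:2]-c)@R.T
w=np.zeros((480,640),bool);w[85:235,225:440]=1
def rep(n,g):
    q=L[g&w];print(n,len(q),np.percentile(q,[0,3,50,97,100],axis=0).round(1).tolist())
m=masks(f["image"]);h=cv2.cvtColor(f["image"],cv2.COLOR_RGB2HSV)
z=L[...,2]
rep("tabtop",m["orange"]&(z>73)); rep("tab",m["orange"]&(z>47))
rep("ribtop",(h[...,2]<70)&(z>73)&(L[...,0]<50)); rep("rib",(h[...,2]<70)&(z>57)&(L[...,0]<45)&(L[...,0]>10))
rep("hood",(z>55)&(z<63)&(L[...,0]<-40)); rep("platewhite",m["white"]&(z>47)&(z<54)); rep("box",(z>35)&(z<100))
# yaw by line fits: side edges of top surface per column
g=w&(z>42)&(z<54)
for lo,hi in((-55,55),):
    xs=np.arange(lo,hi,4.);a=[];b=[]
    for x in xs:
        s=L[g&(abs(L[...,0]-x)<2)][:,1];a.append(s.min());b.append(s.max())
    print("edge slopes deg",np.degrees(np.polyfit(xs,a,1)),np.degrees(np.polyfit(xs,b,1)),np.mean(a),np.mean(b))
E
```

```text
tabtop 227 [[-10.7, -12.5, 73.7], [64.5, -12.0, 74.9], [66.8, -0.6, 77.1], [69.4, 10.6, 78.5], [69.6, 30.6, 384.7]]
tab 240 [[-10.7, -12.5, 49.8], [64.5, -11.9, 57.4], [66.7, 0.1, 77.0], [69.3, 10.9, 78.5], [69.6, 30.6, 384.7]]
ribtop 371 [[-10.7, -18.7, 73.2], [-10.7, -17.1, 73.9], [37.3, 2.4, 77.1], [40.2, 30.6, 384.7], [40.5, 30.6, 384.7]]
rib 444 [[35.3, -18.7, 57.7], [35.4, -17.1, 59.5], [36.7, -0.5, 76.6], [40.2, 16.0, 78.3], [40.5, 16.8, 79.1]]
hood 2765 [[-74.4, -53.5, 55.1], [-73.6, -49.0, 56.8], [-65.5, 3.5, 58.3], [-57.2, 50.8, 59.8], [-56.7, 53.9, 61.2]]
platewhite 7254 [[-57.1, -50.6, 47.7], [-54.1, -49.2, 48.9], [-25.1, -20.8, 50.3], [63.9, 47.5, 51.7], [70.3, 49.1, 53.1]]
box 22137 [[-74.4, -53.8, 35.0], [-70.0, -47.5, 44.9], [0.5, 2.7, 50.5], [76.7, 47.1, 67.8], [82.7, 53.9, 79.1]]
edge slopes deg [-1.43775000e-01 -2.88253712e+03] [-2.52508039e-01  2.80109957e+03] -50.307254236818274 48.892817340555425
```

Call:
{"api": "servo_tool", "payload": {"motion": [16.4,18.5,-28,0,0,0,100,16.4,18.5,-28,0,0,0,100,16.4,18.5,-28,0,0,0,100,0,0,-30,0,0,0,100,0,0,-24,0,0,0,100,0,0,0,0,0,0,100,0,0,0,0,0,0,100,0,0,0,0,0,0,100]}}

```text
time_s: 2.2
ee_pos: [575.3, -180.5, 96.7]
ee_rot: [179.9, -0.1, 10.5]
force: [0.3, -0.2, 1.2]
gripper_width: 91.0
```

```bash
python3 - <<'E'
from h import *
from workcell import grab_frame
f,T,s=wrist("w2"); print(s["time_s"],s["ee_pos"],s["ee_rot"],s["force"])
f=grab_frame("side");cv2.imwrite("pics/s2.png",cv2.resize(f["image"][130:270,290:440,::-1],None,fx=4,fy=4))
E
```

```text
2.2 [ 575.25607381 -180.5157605    96.68028828] [ 1.79921907e+02 -1.37834397e-01  1.04884603e+01] [ 0.31567326 -0.19667331  1.21226512]
```

View pics/w2.png

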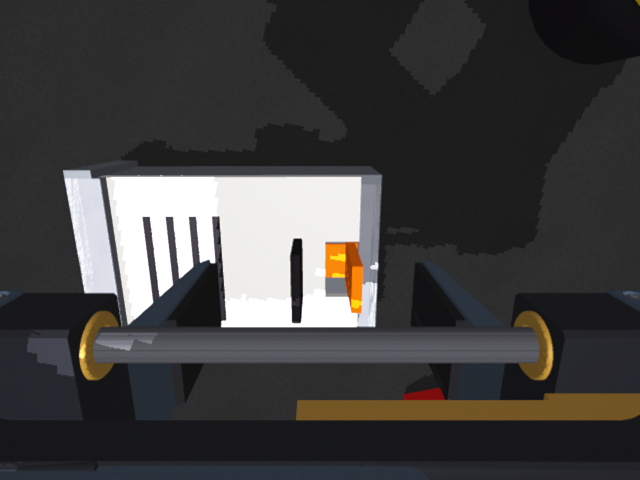

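View pics/s2.png

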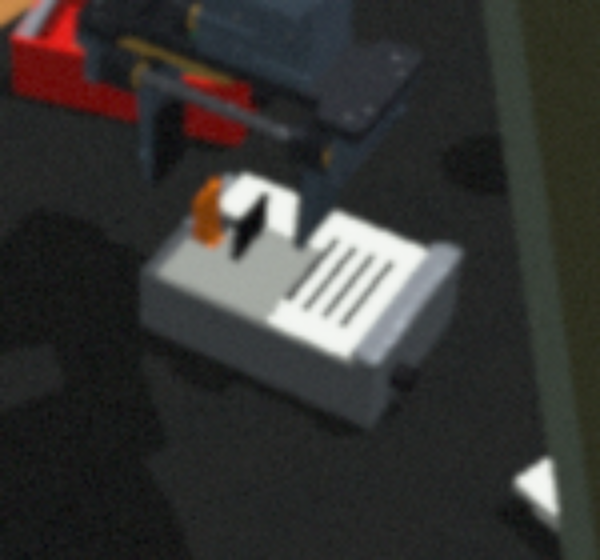

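The rib (297,280) and tab (350,275) lie between the fingers. I'll refine the centring from this closer view.

```bash
python3 - <<'E'
from h import *
f,T,s=wrist("w3");C=cloud(f,f["T_tool_cam"]);W=cloud(f,T)
w=np.zeros((480,640),bool);w[225:322,285:370]=1
h=cv2.cvtColor(f["image"],cv2.COLOR_RGB2HSV);m=masks(f["image"])
for n,g in dict(rib=w&(h[...,2]<60)&(W[...,2]>72)&(W[...,2]<85),tab=w&m["orange"]&(W[...,2]>72)&(W[...,2]<85),plate=w&m["white"]&(W[...,2]<56)).items():
    print(n,g.sum(),np.percentile(C[g],[1,50,99],axis=0).round(1).tolist(),np.percentile(W[g][:,2],[5,50,95]).round(1))
E
```

```text
rib 656 [[-12.7, -19.6, 18.6], [-10.5, -4.6, 20.0], [-8.4, 15.0, 24.4]] [75.7 77.2 78.2]
tab 478 [[15.6, -13.9, 18.6], [17.9, -4.5, 20.1], [20.4, 9.9, 24.8]] [73.8 77.2 78.3]
plate 4386 [[-17.4, -26.2, 45.6], [0.6, 5.0, 47.0], [29.4, 30.8, 53.1]] [45.2 50.2 51.3]
```

Call:
{"api": "servo_tool", "payload": {"motion": [-0.5,1.2,-12,0,0,0,100,0,0,-8,0,0,0,100,0,0,-3,0,0,0,100,0,0,0,0,0,0,100,0,0,0,0,0,0,100,0,0,0,0,0,0,100]}}

```text
time_s: 2.85
ee_pos: [574.7, -178.1, 72.5]
ee_rot: [180.0, -0.1, 10.6]
force: [0.0, -0.3, -0.1]
gripper_width: 91.3
```

Call:
{"api": "servo_tool", "payload": {"motion": [0,0,0,0,0,0,45,0,0,0,0,0,0,45,0,0,0,0,0,0,45,0,0,0,0,0,0,45,0,0,0,0,0,0,45,0,0,0,0,0,0,40,0,0,0,0,0,0,36,0,0,0,0,0,0,32,0,0,0,0,0,0,28,0,0,0,0,0,0,24], "newtons": 18}}

```text
time_s: 3.68
ee_pos: [574.9, -177.9, 72.1]
ee_rot: [180.0, -0.1, 10.6]
force: [-0.8, 1.3, -0.6]
gripper_width: 27.3
```

Call:
{"api": "servo_tool", "payload": {"motion": [0,0,0,0,0,0,22,0,0,0,0,0,0,20,0,0,0,0,0,0,15,0,0,0,0,0,0,10,0,0,0,0,0,0,5,0,0,0,0,0,0,5], "newtons": 18}}

```text
time_s: 4.18
ee_pos: [573.9, -178.0, 72.1]
ee_rot: [-180.0, 0.0, 10.6]
force: [-2.9, -0.4, 2.4]
gripper_width: 24.4
```

```bash
python3 - <<'E'
from h import *
from workcell import grab_frame
f,T,s=wrist("w4"); print(s)
f=grab_frame("side");cv2.imwrite("pics/s4.png",cv2.resize(f["image"][130:270,290:440,::-1],None,fx=4,fy=4))
E
```

```text
{'time_s': 4.1833, 'qpos': array([-1.83219535e+01,  2.85899768e+01,  9.84344676e+01, -2.32659662e-02,
        5.30111868e+01, -2.89151710e+01]), 'qvel': array([-0.04497961,  0.01415344, -0.02137162,  0.02342721, -0.14028174,
        0.05901703]), 'effort': array([ 7.37327300e-01, -4.46369183e+01, -1.89804035e+01,  3.99039360e-01,
       -4.23131743e-01,  2.81234854e-02]), 'ee_pos': array([ 573.87937944, -178.03049672,   72.05988568]), 'ee_rot': array([-1.79999030e+02,  4.01725734e-02,  1.06072218e+01]), 'force': array([-2.88475928, -0.416701  ,  2.38054942]), 'torque': array([-0.15796052,  0.15429536,  0.07421099]), 'gripper_width': 24.42897553265544}
```

View pics/w4.png

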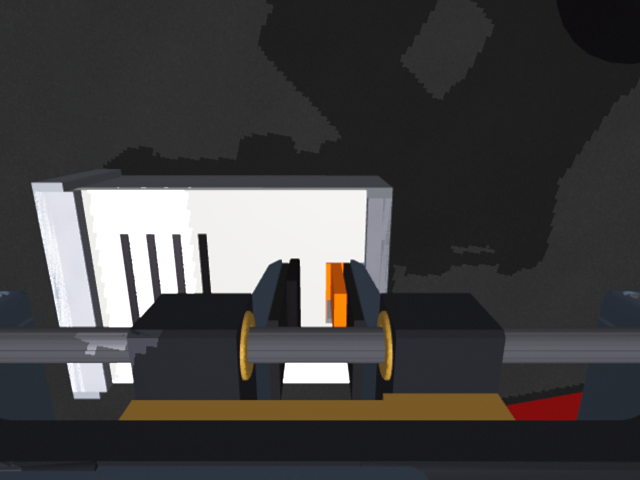

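View pics/s4.png

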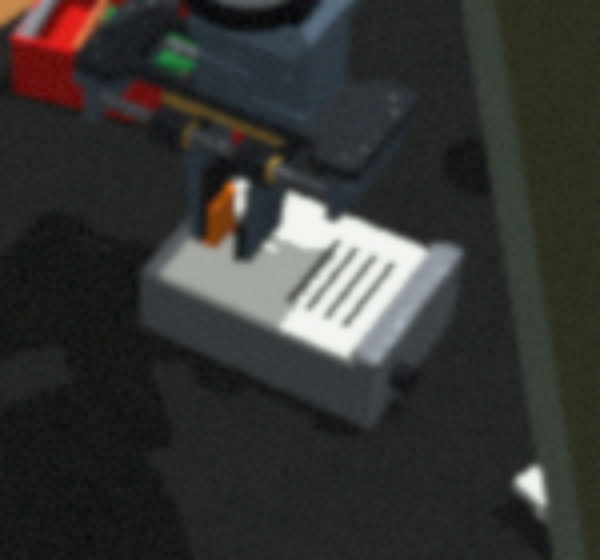

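Width 24.4 mm means the tab is fully in, and the wrist force is low. Next I'll raise the tab end to 0.11 rad about the rear edge, in two halves.

Call:
{"api": "servo_tool", "payload": {"motion": [-0.4,-0.1,1.5,0.0025,-0.0135,0,5,-0.4,-0.1,1.5,0.0025,-0.0135,0,5,-0.5,-0.1,1.6,0.0025,-0.0135,0,5,-0.5,-0.1,1.6,0.0025,-0.0135,0,5,0,0,0,0,0,0,5,0,0,0,0,0,0,5,0,0,0,0,0,0,5]}}

```text
time_s: 4.87
ee_pos: [572.3, -178.3, 78.0]
ee_rot: [-180.0, -3.1, 10.6]
force: [0.5, 0.3, -1.6]
gripper_width: 24.9
```

Call:
{"api": "servo_tool", "payload": {"motion": [-0.4,-0.1,1.5,0.0025,-0.0135,0,5,-0.4,-0.1,1.5,0.0025,-0.0135,0,5,-0.5,-0.1,1.5,0.0025,-0.0135,0,5,-0.5,-0.1,1.5,0.0025,-0.0135,0,5,0,0,0,0,0,0,5,0,0,0,0,0,0,5,0,0,0,0,0,0,5]}}

```text
time_s: 5.45
ee_pos: [570.7, -178.8, 84.2]
ee_rot: [180.0, -6.3, 10.6]
force: [0.5, -0.4, -2.7]
gripper_width: 24.6
```

```bash
python3 - <<'E'
from h import *
from workcell import grab_frame
f,T,s=wrist("w5"); print(s["ee_pos"],s["ee_rot"],s["force"],s["torque"],s["gripper_width"])
f=grab_frame("side");cv2.imwrite("pics/s5.png",cv2.resize(f["image"][130:270,290:440,::-1],None,fx=4,fy=4))
P=cloud(f);m=masks(f["image"]);w=np.zeros((480,640),bool);w[165:240,315:415]=1
yaw=np.radians(10.6);c=np.array([531.5,-187.]);R=np.array([[np.cos(yaw),np.sin(yaw)],[-np.sin(yaw),np.cos(yaw)]])
g=w&m["white"]&(P[...,2]>45)&(P[...,2]<75);x=(P[g][:,:2]-c)@R.T
A=np.c_[x,np.ones(len(x))];print("plate tilt",np.linalg.lstsq(A,P[g][:,2],rcond=None)[0],x.min(0),x.max(0))
E
```

```text
[ 570.6894565  -178.80226459   84.20328808] [179.98200526  -6.30448491  10.59690002] [ 0.48491594 -0.42702167 -2.72989092] [-0.05974893 -0.11726209  0.0311189 ] 24.607699253001726
plate tilt [ 9.93509322e-02 -1.04806110e-03  5.80169922e+01] [-62.66560491 -52.90480417] [64.44309542 50.16353086]
```

View pics/s5.png

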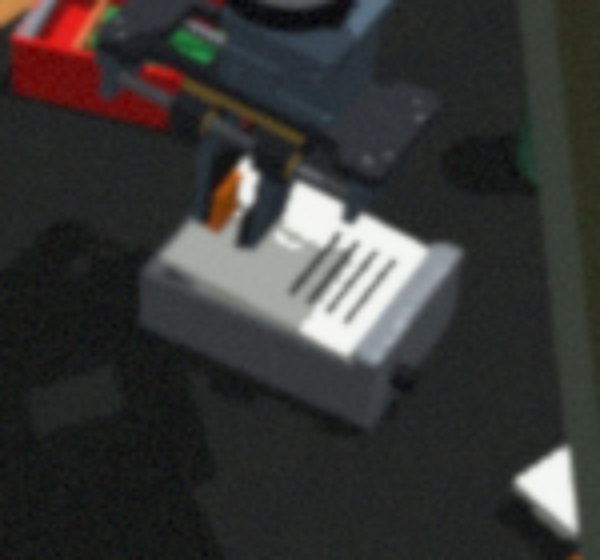

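The tab end is raised to about 0.10 rad and forces are small. Next I'll draw the cover out along the box's +x.

Call:
{"api": "servo_tool", "payload": {"motion": [2,0.4,0,0,0,0,5,2,0.4,0,0,0,0,5,2,0.4,0,0,0,0,5,0,0,0,0,0,0,5,0,0,0,0,0,0,5]}}

```text
time_s: 5.97
ee_pos: [577.0, -177.5, 84.2]
ee_rot: [180.0, -6.3, 10.6]
force: [0.9, 0.2, -1.3]
gripper_width: 24.6
```

Call:
{"api": "servo_tool", "payload": {"motion": [2,0.4,0,0,0,0,5,2,0.4,0,0,0,0,5,2,0.4,0,0,0,0,5,2,0.3,0,0,0,0,5,2,0.3,0,0,0,0,5,0,0,0,0,0,0,5,0,0,0,0,0,0,5]}}

```text
time_s: 6.55
ee_pos: [586.9, -175.7, 84.2]
ee_rot: [180.0, -6.3, 10.6]
force: [-0.1, -0.4, -1.4]
gripper_width: 25.0
```

```bash
python3 - <<'E'
from h import *
from workcell import grab_frame
f,T,s=wrist("w6"); print(s["ee_pos"],s["ee_rot"],s["force"],s["torque"],s["gripper_width"])
f=grab_frame("side");cv2.imwrite("pics/s6.png",cv2.resize(f["image"][130:270,290:440,::-1],None,fx=4,fy=4))
E
```

```text
[ 586.87277064 -175.70637633   84.15039007] [179.98444109  -6.30502727  10.6073454 ] [-0.13374743 -0.43930397 -1.44771149] [-0.03968765 -0.05742176  0.03161213] 25.022422055632447
```

View pics/s6.png

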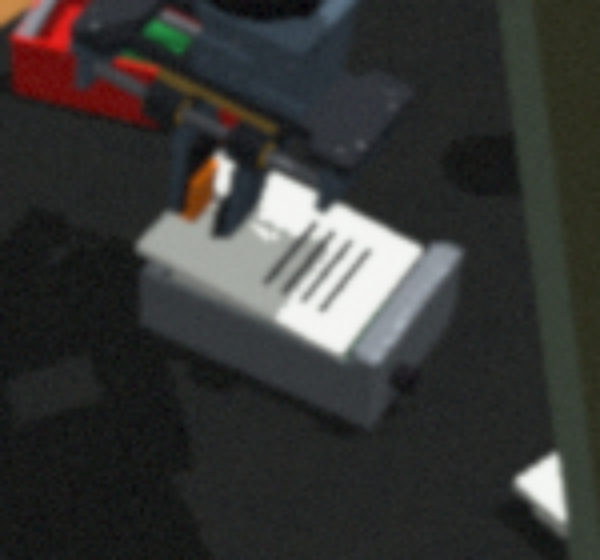

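View pics/w6.png

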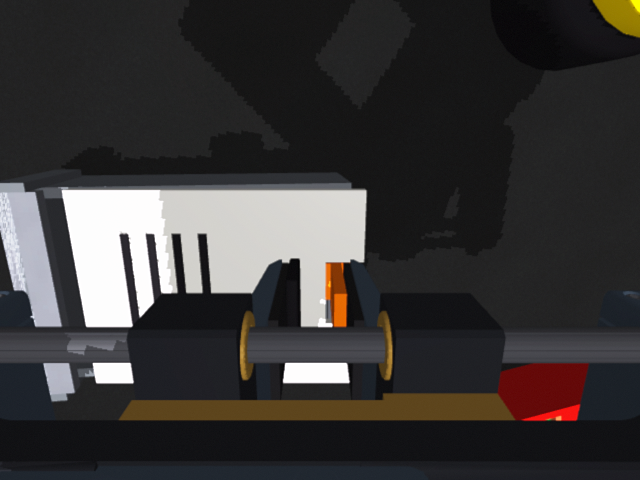

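The rear edge is out from under the hood, with a gap visible at wrist x≈45–65. Lifting.

Call:
{"api": "servo_tool", "payload": {"motion": [0,0,4,0,0,0,5,0,0,8,0,0,0,5,0,0,14,0,0,0,5,0,0,20,0,0,0,5,0,0,25,0,0,0,5,0,0,25,0,0,0,5,0,0,20,0,0,0,5,0,0,10,0,0,0,5,0,0,0,0,0,0,5,0,0,0,0,0,0,5]}}

```text
time_s: 7.48
ee_pos: [586.4, -175.7, 210.2]
ee_rot: [180.0, -6.3, 10.6]
force: [0.0, 0.1, -2.2]
gripper_width: 25.2
```

```bash
python3 - <<'E'
from h import *
from workcell import grab_frame
f,T,s=wrist("w7"); print(s["ee_pos"],s["ee_rot"],s["force"],s["torque"],s["gripper_width"],s["qpos"])
f=grab_frame("side");cv2.imwrite("pics/s7.png",f["image"][:,:,::-1])
P=cloud(f);m=masks(f["image"]);w=np.zeros((480,640),bool);w[100:260,230:450]=1
b=m["blue"]&(abs(P[...,2]-3)<8)&(P[...,0]<900);b=cv2.morphologyEx(b.astype(np.uint8),cv2.MORPH_OPEN,np.ones((5,5)))>0
print(cv2.minAreaRect(P[b][:,:2].astype(np.float32)))
E
```

```text
[ 586.40899775 -175.6720428   210.22353634] [179.98005903  -6.30331751  10.60410043] [ 0.00893663  0.08212281 -2.18582987] [ 0.02320371 -0.01483183  0.01767182] 25.151039468467744 [-19.37099691  19.8175111   91.04923325   3.48872999  63.6998644
 -31.37171802]
((539.9474487304688, 214.57496643066406), (174.21690368652344, 217.5168914794922), 84.96260070800781)
```

View pics/s7.png

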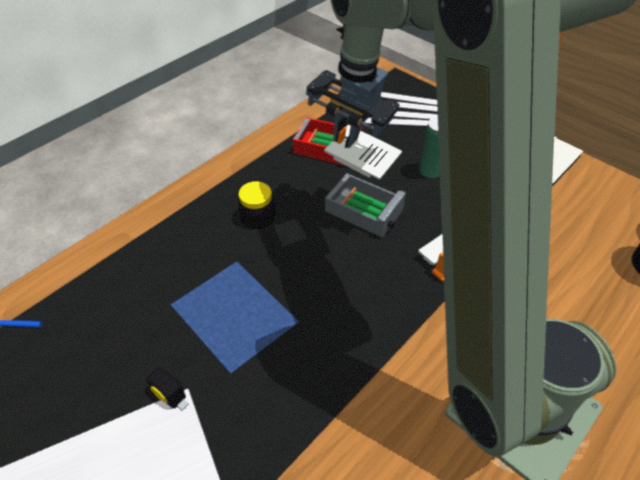

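The cover is free and held; the batteries are visible in the box at side (365,200). Next I'll carry it to the mat, level it, and turn the yaw to match the mat (≈ -5°).

Call:
{"api": "servo_tool", "payload": {"motion": [0,10,0,-0.0017,0.009,-0.0225,5,0,22,0,-0.0017,0.009,-0.0225,5,0,34,0,-0.0017,0.009,-0.0225,5,0,38,0,-0.0017,0.009,-0.0225,5,0,38,0,-0.0017,0.009,-0.0225,5,0,38,0,-0.0017,0.009,-0.0225,5,0,38,0,-0.0017,0.009,-0.0225,5,0,38,0,-0.0017,0.009,-0.0225,5,0,38,0,-0.0017,0.009,-0.0225,5,0,38,0,-0.0017,0.009,-0.0225,5]}}

```text
time_s: 8.42
ee_pos: [585.7, 158.0, 208.4]
ee_rot: [179.3, -0.9, -2.3]
force: [0.0, 0.3, -1.3]
gripper_width: 24.7
```

Call:
{"api": "servo_tool", "payload": {"motion": [-1,30,0,-0.0017,0.009,-0.0225,5,-1,18,0,-0.0017,0.009,-0.0225,5,0,9,0,0,0,0,5,0,0,0,0,0,0,5,0,0,0,0,0,0,5,0,0,0,0,0,0,5]}}

```text
time_s: 8.92
ee_pos: [584.5, 211.7, 209.7]
ee_rot: [179.1, -0.0, -4.9]
force: [-0.4, 0.1, -1.3]
gripper_width: 24.7
```

```bash
python3 - <<'E'
from h import *
from workcell import grab_frame
f,T,s=wrist("w8"); print(s["ee_pos"],s["ee_rot"],s["force"],s["torque"],s["gripper_width"],s["time_s"])
P=cloud(f,T);m=masks(f["image"])
for n in("side","scene"):
    g=grab_frame(n);cv2.imwrite(f"pics/{n}8.png",g["image"][:,:,::-1]);Q=cloud(g);mm=masks(g["image"])["white"]&(Q[...,2]>160)&(Q[...,2]<210)
    q=Q[mm];print(n,len(q),np.linalg.lstsq(np.c_[q[:,:2],np.ones(len(q))],q[:,2],rcond=None)[0],cv2.minAreaRect(q[:,:2].astype(np.float32)))
E
```

```text
[584.53043748 211.74454532 209.65149615] [ 1.79061753e+02 -2.61371203e-02 -4.88456866e+00] [-0.35587325  0.14595089 -1.33923057] [-0.04094504 -0.1464661  -0.00878758] 24.7493661452558 8.9167
side 708 [-4.14860116e-03  7.14894715e-03  1.89479942e+02] ((515.740478515625, 186.4637908935547), (43.80563735961914, 99.99370574951172), 85.2059326171875)
scene 6 [ 1.50506706e-02 -7.97424330e-03  1.83484829e+02] ((546.8500366210938, 214.68768310546875), (57.466156005859375, 108.86173248291016), 62.71320724487305)
```

View pics/w8.png

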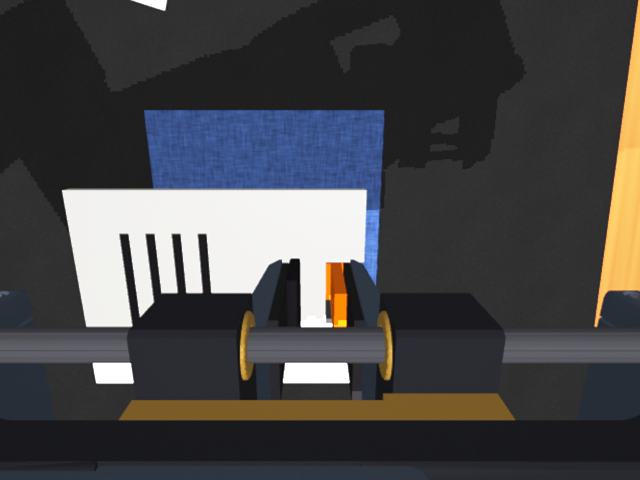

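View pics/scene8.png

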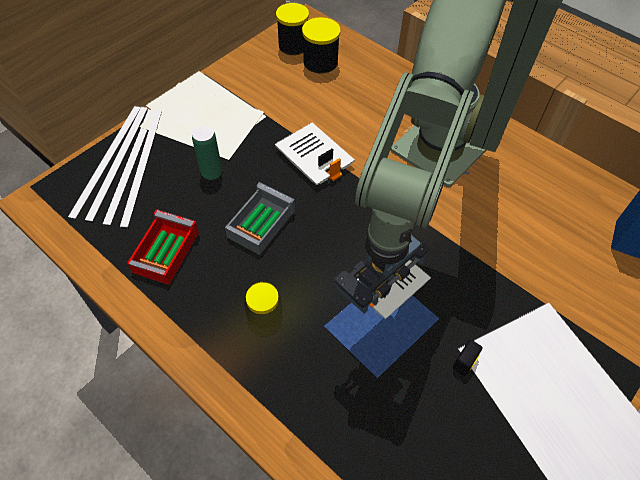

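The cover is level over the mat, except for about 0.9° of roll, which I'll correct during descent.

Call:
{"api": "servo_tool", "payload": {"motion": [0,1,-12,0.008,-0.0007,0,5,0,1,-25,0.0084,-0.0007,0,5,0,1,-28,0,0,0,5,0,1,-28,0,0,0,5,0,0,-25,0,0,0,5,0,0,-18,0,0,0,5,0,0,-10,0,0,0,5,0,0,-5,0,0,0,5,0,0,0,0,0,0,5,0,0,0,0,0,0,5]}}

```text
time_s: 9.9
ee_pos: [585.5, 217.3, 60.2]
ee_rot: [-179.9, -0.2, -4.9]
force: [-0.3, -0.1, -2.1]
gripper_width: 24.8
```

```bash
python3 - <<'E'
from h import *
from workcell import grab_frame
f,T,s=wrist("w9"); print(s["ee_pos"],s["ee_rot"],s["force"],s["torque"],s["gripper_width"],s["time_s"])
for n in("side",):
    g=grab_frame(n);cv2.imwrite(f"pics/{n}9.png",cv2.resize(g["image"][210:390,140:340,::-1],None,fx=3,fy=3));Q=cloud(g);mm=masks(g["image"])["white"]&(Q[...,2]>15)&(Q[...,2]<50)&(abs(Q[...,0]-540)<90)&(abs(Q[...,1]-217)<80)
    q=Q[mm];print(n,len(q),np.linalg.lstsq(np.c_[q[:,:2]-[540,217],np.ones(len(q))],q[:,2],rcond=None)[0],cv2.minAreaRect(q[:,:2].astype(np.float32)))
E
```

```text
[585.5224698  217.25374859  60.20343915] [-1.79880131e+02 -1.77858203e-01 -4.86040845e+00] [-0.31147127 -0.08358558 -2.1008948 ] [-0.02262396 -0.21931781 -0.02351848] 24.828578742601415 9.9
side 596 [6.50973867e-04 1.47655107e-02 3.89349542e+01] ((511.6980895996094, 196.7703857421875), (50.96248245239258, 86.14868927001953), 87.57870483398438)
```

View pics/side9.png

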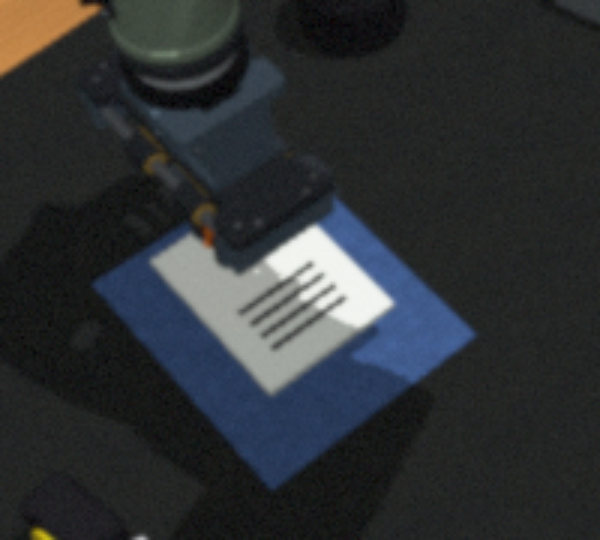

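It is centred over the mat, with the plate top about 14 mm above resting height. I'll lower slowly.

Call:
{"api": "servo_tool", "payload": {"motion": [0,-1,-4,0,0,0,5,0,0,-3,0,0,0,5,0,0,-2,0,0,0,5,0,0,-1,0,0,0,5,0,0,-1,0,0,0,5,0,0,0,0,0,0,5,0,0,0,0,0,0,5]}}

```text
time_s: 10.58
ee_pos: [584.7, 216.3, 48.1]
ee_rot: [-179.9, -0.1, -4.8]
force: [-0.1, 0.3, -1.8]
gripper_width: 24.8
```

Call:
{"api": "servo_tool", "payload": {"motion": [0,0,-0.7,0,0,0,5,0,0,-0.7,0,0,0,5,0,0,-0.6,0,0,0,5,0,0,0,0,0,0,5,0,0,0,0,0,0,5]}}

```text
time_s: 11.0
ee_pos: [584.7, 216.3, 46.2]
ee_rot: [-179.9, -0.1, -4.8]
force: [0.3, -0.3, -0.9]
gripper_width: 25.1
```

Call:
{"api": "servo_tool", "payload": {"motion": [0,0,-0.5,0,0,0,5,0,0,-0.5,0,0,0,5,0,0,0,0,0,0,5,0,0,0,0,0,0,5]}}

```text
time_s: 11.33
ee_pos: [584.8, 216.3, 46.1]
ee_rot: [-179.9, -0.1, -4.8]
force: [-1.9, -0.2, 6.1]
gripper_width: 24.9
```

It is down with about 6 N contact. Releasing gradually.

Call:
{"api": "servo_tool", "payload": {"motion": [0,0,0,0,0,0,29,0,0,0,0,0,0,31,0,0,0,0,0,0,34,0,0,0,0,0,0,37,0,0,0,0,0,0,41,0,0,0,0,0,0,50,0,0,0,0,0,0,65,0,0,0,0,0,0,80,0,0,0,0,0,0,90,0,0,0,0,0,0,90]}}

```text
time_s: 12.17
ee_pos: [584.2, 216.2, 44.8]
ee_rot: [-179.9, -0.0, -4.8]
force: [-0.4, -0.1, 0.3]
gripper_width: 67.8
```

Call:
{"api": "servo_tool", "payload": {"motion": [0,0,3,0,0,0,90,0,0,8,0,0,0,90,0,0,20,0,0,0,90,0,0,30,0,0,0,90,0,0,35,0,0,0,90,0,0,35,0,0,0,90,0,-20,25,0,0,0,90,0,-30,0,0,0,0,90,0,-30,0,0,0,0,90,0,0,0,0,0,0,90]}}

```text
time_s: 13.0
ee_pos: [584.6, 132.0, 202.9]
ee_rot: [180.0, -0.2, -5.0]
force: [0.0, -0.7, 0.3]
gripper_width: 81.8
```

```bash
python3 - <<'E'
from h import *
from workcell import grab_frame
f,T,s=wrist("w10"); print(s["ee_pos"],s["force"],s["gripper_width"],s["time_s"])
P=cloud(f,T)
q=P[masks(f["image"])["white"]&(P[...,2]>15)&(P[...,2]<50)&(abs(P[...,0]-540)<90)&(abs(P[...,1]-217)<80)]
print(len(q),np.linalg.lstsq(np.c_[q[:,:2]-[540,217],np.ones(len(q))],q[:,2],rcond=None)[0],cv2.minAreaRect(q[:,:2].astype(np.float32)))
for n,D in dict(scene=dict(can=(205,135),tub=(262,298),tape=(470,355)),side=dict(can=(440,125),tub=(256,195),tape=(165,385))).items():
    g=grab_frame(n);cv2.imwrite(f"pics/{n}10.png",g["image"][:,:,::-1]);Q=cloud(g);print(n,{k:Q[v[1],v[0]].round() for k,v in D.items()})
E
```

```text
[584.63546327 132.01510009 202.90008955] [ 0.0420778  -0.66468423  0.29006917] 81.80028356477146 13.0
18853 [-6.02526364e-04 -3.98515161e-04  2.43596395e+01] ((535.1749877929688, 219.71148681640625), (100.07254791259766, 136.37330627441406), 85.01131439208984)
scene {'can': array([ 497., -401.,  148.]), 'tub': array([707.,   5.,  82.]), 'tape': array([499., 420.,  60.])}
side {'can': array([176., 187., 652.]), 'tub': array([513., 141., 304.]), 'tape': array([482., 416.,  57.])}
```

View pics/side10.png

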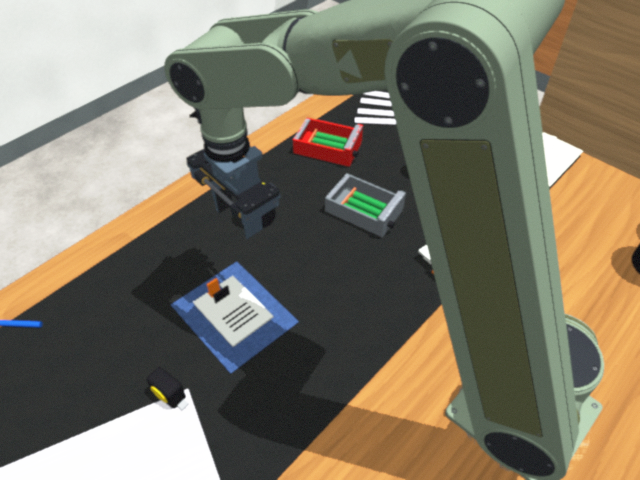

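View pics/w10.png

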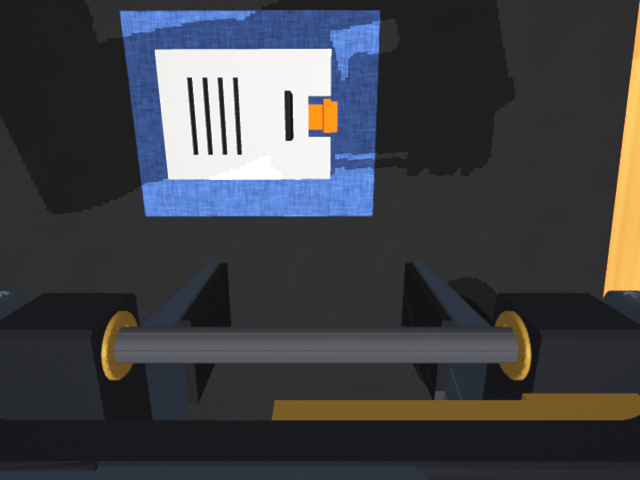

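The cover lies flat inside the mat (wrist (245,115)), with its top at z≈24.4 and tilt below 0.001. The bystanders have not moved. Handing in.

```bash
python3 -c "
from workcell import env;print(env.job_done())"
```

```text
the job is handed in; nothing more can be done
None
```

The white cover is off the grey battery box and lying flat, right way up, near the middle of the blue mat. I handed the job in at about 13 s.

- **Removal:** I pinched the tab against the rib at 18 N until it was fully in (opening about 25 mm). Then I raised the tab end about 0.11 rad and drew the cover 16 mm out from under the hood. Wrist force readings stayed below 4 N throughout.
- **Pinch height:** I gripped about 9 mm above the given pinch point, because the fingertips would otherwise have hit the plate.
- **Placing:** I set the cover down with about 6 N of contact and released gradually.
- **Last checks:** The plate top is at z ≈ 24.4 mm (24 expected) and level to within 0.001 rad, fully inside the mat. The robot is clear of everything.
- **Bystanders:** The can, tub and tape measure are where they were in the scene camera, to within that camera's noise at single pixels (up to about 9 mm on the can). In the side camera the arm hid the can and tub at the end, so it confirmed only the tape measure.

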